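# Nest flanged casting flasks brim-down, brim-up in the bench rack

### The arm

A 6-joint arm with a two-finger parallel gripper is mounted at the origin on a cart in front of the work surface, level with it; the furniture and walls round the work are solid. World frame = base frame: x ahead of the robot, y to its left, z up, the work surface at z = 0. Lengths are in m, angles in rad, forces in N, time in s.
With the tool pointing down it reaches from about 0.375 to 0.975 m from the base axis. Payload 3.8 kg.
Tool frame: the origin (TCP) lies at the very end of the fingers, on their centre line; the grasp point (between the pads) lies bot.grip_point_offset behind it (bot.grip_point_offset is the distance from the TCP to the grasp point, in m); z points along the fingers, y is the line along which they close (so a half turn about z gives the same grasp; the last joint's range is limited). The gripper opens to 85 mm and grips with 20 to 120 N. Pads are 22 mm wide; open, the fingers measure 114 mm over their backs; the gripper's body (76 mm by 85 mm) begins 54 mm behind the grasp point. The pads swing forward as they close: fully open they stand 13 mm farther back than shut.
Start: joints at [1.299, 0.264, 1.604, -0, 1.274, -0.037], TCP at [0.157, 0.656, 0.231] pointing down, gripper open.
Joint ranges: [-2.63, 2.63], [-0.94, 2.18], [0.31, 2.57], [-1.31, 4.45], [0, 2.66], [-2.55, 2.55]. Speed limits (rad/s): [2.57, 2.57, 3.14, 3.14, 3.14, 3.14].

### API

Orientations are given as a rotation vector (axis times angle).
In Python, from workcell import bot, vision gives the robot as it stands.
- The arm moves only by the tool play_rows, never from a script. Its argument "rows" is a list of rows, each an object of numbers: "dx", "dy", "dz": the shift along the tool's x, y, z as a fraction of full scale; "roll": the turn about the tool's z as a fraction of full scale; "fingers": the closure, from 0 (fully open) to 1 (shut). In form: [{"dx": .., "dy": .., "dz": .., "roll": .., "fingers": ..}, ...]. A call has 1 to 20 rows; each row shifts and turns the commanded pose from where the row before left it, along the tool's axes as they then stand; what a row does not reach is not made up. Full scale, the value 1, is 0.04 m for a shift and 4 degrees for a turn. A row lasts 1/12 s, in which the tool goes at most 41.7 mm and 7.16 degrees, less where a joint would pass 70% of its speed; a pose out of reach is approached as far as the arm can. A call with a number of a shift or a turn outside -1 to 1 is refused whole. A call with a gripper value outside its range is refused whole. The fingers move at their own pace and stop on an object; "grip_force" is the grip in N (left out, the last holds). Time passes only in rows, so rows that do not move let the fingers close. It gives the time, the measured TCP pose, the force and the opening at its end, in the units of the state.
- bot.read_state(): the state, without advancing time (a new reading comes with each control period).
- vision.read_camera(name): name is "side" or "top" or "wrist"; returns a dict with "pixels" (384x512x3 uint8, red, green, blue), "depth" (384x512 float32, m along the optical axis (not along the pixel's ray), 0 where there is no reading), "fx", "fy", "cx", "cy" (pixels), "R" (3x3) and "t" (3): a world point X has camera coordinates R X + t. Camera axes: x right, y down, z forward; pixel columns grow to the right and rows downward; lengths in m; the calibration is good to about 2 mm. A picture is of the moment at which its call begins.
- bot.finish_job(): hands the job in, once; it reports no verdict.
The state is a dict: "time": time; "q": joint angles; "joint_vel": joint speeds; "joint_torque": joint torques, N m; "tool_pos": TCP position; "tcp_rot": TCP orientation; "wrist_force": force on the tool from outside, world axes, zero at the start; "torque": the same for the moment, N m; "width": opening from 0.0 (shut) to 1.0 (fully open).
Only numpy, scipy, OpenCV 4.12 (cv2) and the standard library are available. Lean on these libraries where they do the work, as an engineer would, in place of code of your own. Each camera call takes 0.05 s, during which the arm holds its last target. There are 200 camera calls.

### The job

Put the casting flasks away in the bench rack so that they nest tight: the upturned flask (brim on top) goes in the middle between the two that stand on their brims, so that the brims overlap, all three upright in a straight row with their brims back against the wooden fence. Close the sliding follower up against the row until no gap is left between end board, flasks and follower, and leave the other tools as they are.

Things in the scene. Friction and masses are not known exactly. Their poses are not given: they have to be found in the camera images.
- board: Fixed flat grey heat-proof board on the bench, 306 x 575 x 3 mm: the rack and the flasks stand on it, and they slide on its top, 3 mm above the bench. Origin at the centre of its underside.
- rack: Fixed L-shaped wooden rack; flasks stand on the board in it. Origin at board level on the fence's front face; x points away from the robot into the fence, y along the fence to the left, z up. Fence 22 mm thick, 48 high, y -262 to +203 mm. End board at the left, 18 thick, 48 high, juts out to x = -106; its inner face is at y = +185. A brim touching the fence has its axis at x = -53 mm.
- end_face (a point): Point on the inner face of the rack's end board, at rack x = -53, y = +185, z = 30 mm (axes as the rack's).
- follower (a joint): The rack's follower, a steel plate across the row that slides along the fence on a friction saddle. Value in m: 0 = furthest from the end board (row face at rack y = -202 mm), growing towards the end board (+y), stop at 0.14. Sliding it takes about 2.5 N alone, 8 to 11 N when it pushes the whole row; it stays where it is left.
- follower_face (a point): Middle of the follower plate's face towards the row, at rack x = -53, z = 30 mm (rack's axes; moves with it). Plate 6 mm thick (outer face at y = -6), rack x = -103 to -3, 1.5 to 55.5 mm above the board; a lip on its top edge reaches to y = -14 on the outer side up to z = 60 mm; saddle and small brass knob on the fence, to y = -50, 71 mm high.
- parked_flask: Perforated steel casting flask, already in the rack near the end board, brim down, perhaps not quite home. All flasks are alike: tube 70 mm outside, 60 mm bore open at both ends, 40 mm high in all, with a flat round brim 106 mm across, 6 mm thick at one end; about 0.35 kg. Origin on the axis at the underside, z up; brim at z = 0 to 6 mm. Round: its yaw means nothing.
- upturned_flask: The same flask upside down, in front of the rack: brim at the top (z = 34 to 40 mm), tube below. Origin on the axis at the underside, z up. Nested, its brim edge meets its neighbours' tubes: axes 88 mm apart (106 if two brims met). Too wide at the top to grasp across; closed fingers dipped about 20 mm into the bore drag it along the board; fast knocks can tip it.
- plain_flask: Flask like the parked one, brim down, standing on the board in front of the rack. Origin on the axis at the underside, z up.
- flux_jar: Bystander: small dark jar, 47 mm across, 35 mm high, at the left. Origin at the underside.
- chasing_hammer: Bystander: hammer with a brown wooden handle, 249 x 74 x 34 mm, lying at the right.
- brass_brush: Bystander: brush with a wooden handle, 170 x 27 x 24 mm, lying at the far left.

How it is judged:
By the outcome, as a careful person would: the job done as asked, in the order asked, and still so for the second after the job is handed in, with the robot touching nothing.
It also fails if it takes over 72 s, if anything falls off the work surface, if the arm or the gripper's body presses on something with over 40 N, if the wrist force passes 120 N, or if a joint passes its speed limit or range.

## Working session

There is one attempt and no reset: what is moved stays moved. The work goes in short steps, Python scripts to look and compute and a tool call to move; the robot and the scene stay as the last step left them, time stands still between calls to the robot, and variables do not carry over. Pictures are saved under pics/ and viewed, on a budget of 10 in all, crops included, one or two more only if the job needs it, and the job is handed in when it is done.

Besides the shell and the picture viewer there is one more tool, called after "Emit:" by a JSON object that holds its "api" and its "payload", one argument or row to a line. play_rows: Moves the arm, as the interface text tells. Its arguments: {"type":"object","properties":{"rows":{"type":"array","items":{"type":"object","properties":{"dx":{"type":"number","minimum":-1,"maximum":1},"dy":{"type":"number","minimum":-1,"maximum":1},"dz":{"type":"number","minimum":-1,"maximum":1},"roll":{"type":"number","minimum":-1,"maximum":1},"fingers":{"type":"number"}}}},"grip_force":{"type":"number"}},"required":["rows"]}

```bash
mkdir -p pics; cat > h.py <<'E'
import numpy as np, cv2
from workcell import bot, vision
def grab(n, save=None):
    c=vision.read_camera(n)
    if save: cv2.imwrite(f'pics/{save}.png', c['pixels'][:,:,::-1])
    return c
def cloud(c):
    d=c['depth']; v,u=np.mgrid[:d.shape[0],:d.shape[1]]
    P=np.stack([(u-c['cx'])/c['fx']*d,(v-c['cy'])/c['fy']*d,d],-1)
    W=(P-np.array(c['t']))@np.array(c['R'])
    W[d<=0]=np.nan
    return W
def ray(c,u,v,z):
    R=np.array(c['R']);o=-R.T@np.array(c['t'])
    d=R.T@np.array([(u-c['cx'])/c['fx'],(v-c['cy'])/c['fy'],1])
    return o+d*(z-o[2])/d[2]
def proj(c,X):
    p=np.array(c['R'])@np.array(X)+np.array(c['t']); return c['fx']*p[0]/p[2]+c['cx'],c['fy']*p[1]/p[2]+c['cy']
E
python3 - <<'E'
from h import *
s=bot.read_state(); print(s, bot.grip_point_offset)
im=[]
for n in ('top','side'):
    c=grab(n); np.savez('pics/'+n,**c); im.append(c['pixels'][:,:,::-1])
    R=np.array(c['R']);print(n,-R.T@np.array(c['t']),R[2],c['fx'],c['depth'].min(),c['depth'].max())
cv2.imwrite('pics/top1.png',im[0]);cv2.imwrite('pics/side1.png',im[1])
E
```

```text
{'time': 0.0, 'q': array([ 1.29911173e+00,  2.64783035e-01,  1.60541566e+00, -3.44406388e-07,
        1.27367136e+00, -3.69087804e-02]), 'joint_vel': array([ 0.00036583,  0.00040597, -0.00087689, -0.00035445, -0.00162212,
        0.00032717]), 'joint_torque': array([-2.47598211e-03, -5.15112376e+01, -3.67304564e+01, -2.54414554e-04,
        1.31766958e-02, -4.30541746e-06]), 'tool_pos': array([0.15682997, 0.65576423, 0.22991938]), 'tcp_rot': array([-0.36789726, -3.11962282,  0.00353451]), 'wrist_force': array([ 0.19941157,  0.07980213, -0.598947  ]), 'torque': array([-0.0384511 , -0.03337501,  0.00308882]), 'width': 1.0006625043299338} 0.0187
top [0.47034874 0.03707168 1.02060563] [ 0.07917854  0.00586112 -0.99684322] 356.70802812206165 0.0 2.033219
side [0.60811315 0.99727849 0.52628191] [-0.02883243 -0.89122687 -0.45264042] 365.885703244445 0.0 3.3572805
```

View pics/top1.png

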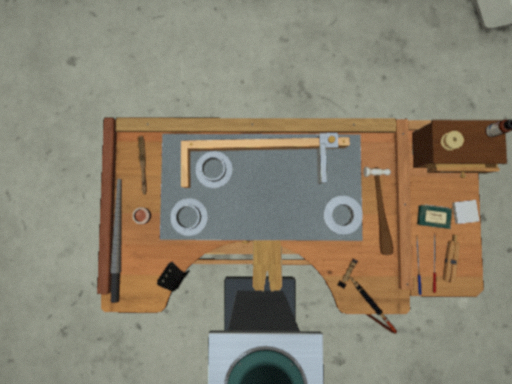

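View pics/side1.png

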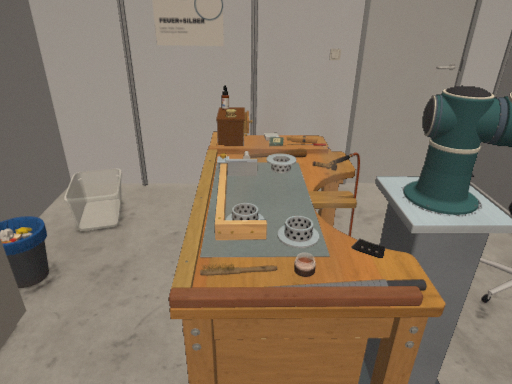

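Top view: parked flask at (213,169) and plain flask at (188,217) stand on their brims. The upturned flask is at (342,215). The L-rack runs along the top, with its end board at x≈185 and the follower plate at x≈323. The side view agrees: upturned at (281,162), plain at (298,232), parked at (245,213).

```bash
python3 - <<'E'
from h import *
def ld(n): return dict(np.load(f'pics/{n}.npz'))
t,s=ld('top'),ld('side')
W=cloud(t);Ws=cloud(s)
hsv=cv2.cvtColor(t['pixels'],cv2.COLOR_RGB2HSV); g=hsv[...,2]
for n,(u,v) in dict(parked=(213,169),plain=(188,217),up=(342,215)).items():
    print(n,'V profile',g[v,u-24:u+25:2].tolist()); print('z',np.round(W[v,u-24:u+25:3,2]*1e3,0))
    m=((g>125)&(hsv[...,1]<45)).astype(np.uint8); mm=np.zeros_like(m); cv2.circle(mm,(u,v),23,1,-1); m&=mm
    cs,_=cv2.findContours(m,cv2.RETR_EXTERNAL,cv2.CHAIN_APPROX_NONE); c=max(cs,key=cv2.contourArea)
    (a,b),ax,_=cv2.fitEllipse(c)
    for z in (.009,.043):
        P=ray(t,a,b,z); r=ray(t,a+ax[0]/2,b,z)
        print(z,(a,b),ax,'P',P.round(4),'rad',np.linalg.norm(r-P).round(4))
    P=ray(t,a,b,.043 if n=='up' else .009)
    print('side proj top center', proj(s,[P[0],P[1],.043]), 'side top-cloud z near', )
    d=np.hypot(Ws[...,0]-P[0],Ws[...,1]-P[1])
    for lo,hi,name in ((.0,.025,'bore'),(.030,.036,'tube'),(.04,.052,'brim')):
        q=Ws[(d>lo)&(d<hi)][:,2]; q2=W[(np.hypot(W[...,0]-P[0],W[...,1]-P[1])>lo)&(np.hypot(W[...,0]-P[0],W[...,1]-P[1])<hi)][:,2]
        print('  ',name,'side z pct',np.nanpercentile(q,[5,50,95]).round(4),'top',np.nanpercentile(q2,[5,50,95]).round(4))
# rack: wood pixels higher than 35mm in the top cloud
h=(W[...,2]>.035)&(W[...,2]<.08)
v,u=np.where(h); 
sel=(u>170)&(u<355)&(v>130)&(v<195)
out=np.zeros((384,512,3),np.uint8)
cv2.imwrite('pics/topcrop.png',cv2.resize(t['pixels'][125:245,155:405,::-1],None,fx=3.2,fy=3.2,interpolation=cv2.INTER_CUBIC))
wood=(hsv[...,1]>70)&(W[...,2]>.035)&(W[...,2]<.06)
for col in range(195,320,15):
    r=np.where(wood[135:165,col])[0]+135
    print('fence col',col,r.min(),r.max(),[ray(t,col,x,.051).round(4)[:2].tolist() for x in (r.min()-.5,r.max()+.5)])
for row in range(156,186,6):
    r=np.where(wood[row,175:200])[0]+175
    print('end row',row,r.min(),r.max(),[ray(t,x,row,.051).round(4)[:2].tolist() for x in (r.min()-.5,r.max()+.5)])
print(W[135:190:4,323].round(3)); print(W[165,312:336].round(3))
E
```

```text
parked V profile [98, 114, 119, 147, 185, 187, 163, 79, 124, 119, 119, 121, 119, 126, 121, 125, 123, 156, 126, 171, 184, 174, 137, 126, 122]
z [25.  2.  2.  8. 45.  1.  4.  1.  6. -0.  3.  2. 38.  9.  9.  5.  2.]
0.009 (213.0546112060547, 170.2747039794922) (39.22816467285156, 40.50166320800781) P [0.6058 0.1502 0.009 ] rad 0.0561
0.043 (213.0546112060547, 170.2747039794922) (39.22816467285156, 40.50166320800781) P [0.6012 0.1464 0.043 ] rad 0.0542
side proj top center (np.float64(246.00794995481442), np.float64(208.50563531779795)) side top-cloud z near
   bore side z pct [0.0374 0.0374 0.0374] top [0.0001 0.0033 0.0061]
   tube side z pct [0.0118 0.0336 0.0432] top [0.0015 0.0288 0.0447]
   brim side z pct [0.0075 0.009  0.0101] top [0.0026 0.0089 0.0121]
plain V profile [120, 120, 119, 150, 191, 188, 101, 75, 123, 121, 118, 123, 127, 122, 123, 123, 126, 156, 100, 174, 186, 180, 131, 121, 124]
z [ 4.  4.  4. 11. 37.  3.  4.  5.  6. -1.  4.  1. 27.  9. 12.  5. -1.]
0.009 (189.0780029296875, 216.892578125) (39.85102081298828, 41.46607208251953) P [0.4725 0.2162 0.009 ] rad 0.0564
0.0
[... 2246 characters left out ...]
588 -0.154  0.059]
 [ 0.577 -0.153  0.061]
 [ 0.572 -0.165  0.002]
 [ 0.56  -0.165  0.002]]
[[ 0.623 -0.133  0.003]
 [ 0.623 -0.135  0.008]
 [ 0.624 -0.139  0.003]
 [ 0.624 -0.142  0.003]
 [ 0.623 -0.145  0.005]
 [ 0.623 -0.147  0.005]
 [ 0.621 -0.147  0.023]
 [ 0.618 -0.147  0.037]
 [ 0.616 -0.147  0.054]
 [ 0.614 -0.147  0.067]
 [ 0.615 -0.151  0.062]
 [ 0.614 -0.153  0.065]
 [ 0.615 -0.156  0.064]
 [ 0.615 -0.159  0.06 ]
 [ 0.624 -0.173  0.004]
 [ 0.623 -0.176  0.006]
 [ 0.623 -0.179  0.006]
 [ 0.623 -0.182  0.006]
 [ 0.623 -0.185  0.006]
 [ 0.624 -0.188  0.005]
 [ 0.624 -0.191  0.002]
 [ 0.624 -0.194  0.003]
 [ 0.624 -0.196  0.004]
 [ 0.625 -0.201 -0.002]]
  return np.nanmean(a, axis, out=out, keepdims=keepdims)
```

View pics/topcrop.png

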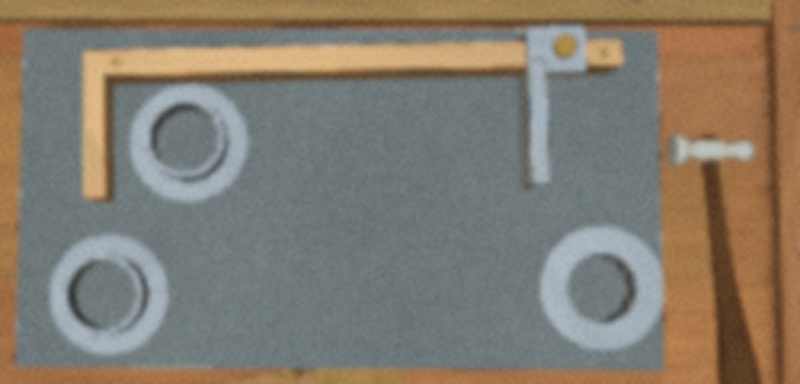

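Emit:
{"api": "play_rows", "payload": {
  "rows": [
    {"roll":-0.92,"fingers":1},
    {"roll":-0.92,"fingers":1},
    {"roll":-0.92,"fingers":1},
    {"roll":-0.92,"fingers":1},
    {"dx":-0.62,"dy":-0.74,"dz":0.1,"fingers":1},
    {"dx":-0.62,"dy":-0.74,"dz":0.1,"fingers":1},
    {"dx":-0.62,"dy":-0.74,"dz":0.1,"fingers":1},
    {"dx":-0.62,"dy":-0.74,"dz":0.1,"fingers":1},
    {"dx":-0.62,"dy":-0.74,"dz":0.1,"fingers":1},
    {"dx":-0.62,"dy":-0.74,"dz":0.1,"fingers":1},
    {"dx":-0.62,"dy":-0.74,"dz":0.1,"fingers":1},
    {"dx":-0.62,"dy":-0.74,"dz":0.1,"fingers":1},
    {"dx":-0.62,"dy":-0.74,"dz":0.1,"fingers":1},
    {"dx":-0.62,"dy":-0.74,"dz":0.1,"fingers":1},
    {"dx":-0.62,"dy":-0.74,"dz":0.1,"fingers":1},
    {"dx":-0.62,"dy":-0.74,"dz":0.1,"fingers":1},
    {"dx":-0.62,"dy":-0.74,"dz":0.1,"fingers":1},
    {"dx":-0.62,"dy":-0.74,"dz":0.1,"fingers":1},
    {"dx":-0.62,"dy":-0.74,"dz":0.1,"fingers":1},
    {"dx":-0.62,"dy":-0.74,"dz":0.1,"fingers":1}
  ]
}}

```text
validation failed for argument at $.ro...
```

```bash
cat >> h.py <<'E'
O=np.array([.6643,.0292]); YAW=.0225
RX=np.array([np.cos(YAW),np.sin(YAW)]); RY=np.array([-RX[1],RX[0]])
def rack(p): d=np.array(p)[...,:2]-O; return np.stack([d@RX,d@RY],-1)
from scipy.spatial.transform import Rotation as Ro
def st():
    s=bot.read_state(); R=Ro.from_rotvec(s['tcp_rot']).as_matrix()
    yw=np.degrees(np.arctan2(R[1,1],R[0,1]))-90-np.degrees(YAW)
    print('t %.2f rack mm'%s['time'],(rack(s['tool_pos'])*1e3).round(1),'z',(s['tool_pos'][2]*1e3).round(1),'yaw err %.2f'%yw,'tilt',R[:2,2].round(3),'F',s['wrist_force'].round(1),'w %.2f'%s['width']); return s
E
python3 - <<'E'
from h import *
st(); c=grab('wrist','w1'); np.savez('pics/w1',**c)
R=np.array(c['R']);print(-R.T@np.array(c['t']),R[2],c['fx'])
for n,p in dict(parked=(.6058,.1502),plain=(.4725,.2162),up=(.4796,-.2074)).items(): print(n,(rack(p)*1e3).round(1), proj(c,[*p,.009]))
E
```

```text
t 0.10 rack mm [-493.2  637.9] z 230.1 yaw err -14.74 tilt [-0.001 -0.002] F [ 0.   0.3 -0.1] w 1.00
[0.09021505 0.67304349 0.37230434] [ 0.26298392 -0.06401384 -0.96267424] 281.6068674186817
parked [-55.8 122.3] (np.float64(43.94735828497153), np.float64(458.54279733565465))
plain [-187.5  191.3] (np.float64(46.15264596925843), np.float64(398.86752889909667))
up [-190.  -232.4] (np.float64(-169.185730605963), np.float64(442.98127372445583))
```

View pics/w1.png

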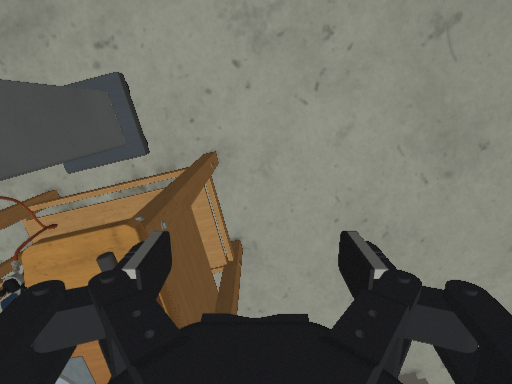

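The first move was refused, so the arm hasn't moved. The wrist view shows only floor and the bench corner at (130,230), with the open fingers at (150,260) and (360,260). I'll resend with every field filled in.

Emit:
{"api": "play_rows", "payload": {
  "rows": [
    {"dx":0,"dy":0,"dz":0,"roll":-0.92,"fingers":1},
    {"dx":0,"dy":0,"dz":0,"roll":-0.92,"fingers":1},
    {"dx":0,"dy":0,"dz":0,"roll":-0.92,"fingers":1},
    {"dx":0,"dy":0,"dz":0,"roll":-0.92,"fingers":1},
    {"dx":-0.62,"dy":-0.74,"dz":0.1,"roll":0,"fingers":1},
    {"dx":-0.62,"dy":-0.74,"dz":0.1,"roll":0,"fingers":1},
    {"dx":-0.62,"dy":-0.74,"dz":0.1,"roll":0,"fingers":1},
    {"dx":-0.62,"dy":-0.74,"dz":0.1,"roll":0,"fingers":1},
    {"dx":-0.62,"dy":-0.74,"dz":0.1,"roll":0,"fingers":1},
    {"dx":-0.62,"dy":-0.74,"dz":0.1,"roll":0,"fingers":1},
    {"dx":-0.62,"dy":-0.74,"dz":0.1,"roll":0,"fingers":1},
    {"dx":-0.62,"dy":-0.74,"dz":0.1,"roll":0,"fingers":1},
    {"dx":-0.62,"dy":-0.74,"dz":0.1,"roll":0,"fingers":1},
    {"dx":-0.62,"dy":-0.74,"dz":0.1,"roll":0,"fingers":1},
    {"dx":-0.62,"dy":-0.74,"dz":0.1,"roll":0,"fingers":1},
    {"dx":-0.62,"dy":-0.74,"dz":0.1,"roll":0,"fingers":1},
    {"dx":-0.62,"dy":-0.74,"dz":0.1,"roll":0,"fingers":1},
    {"dx":-0.62,"dy":-0.74,"dz":0.1,"roll":0,"fingers":1},
    {"dx":-0.62,"dy":-0.74,"dz":0.1,"roll":0,"fingers":1},
    {"dx":-0.62,"dy":-0.74,"dz":0.1,"roll":0,"fingers":1}
  ]
}}

```text
time: 1.82
tool_pos: [0.565, 0.19, 0.1669]
tcp_rot: [0.034, -3.141, 0.0]
wrist_force: [0.9, -0.3, 0.1]
width: -0.001
```

```bash
python3 - <<'E'
from h import *
st(); c=grab('wrist','w2'); np.savez('pics/w2',**c)
W=cloud(c)
for n,p in dict(parked=(.6058,.1502),plain=(.4725,.2162)).items(): print(n,(rack(p)*1e3).round(1), proj(c,[*p,.009]))
st()
E
```

```text
t 1.82 rack mm [-95.7 163. ] z 166.9 yaw err -0.03 tilt [-0. -0.] F [ 0.9 -0.3  0.1] w -0.00
parked [-55.8 122.3] (np.float64(217.43540328030195), np.float64(206.8777524196774))
plain [-187.5  191.3] (np.float64(281.3765513674716), np.float64(82.98889957612614))
t 1.87 rack mm [-91.5 157.6] z 166.2 yaw err -0.18 tilt [ 0.003 -0.004] F [ 3.8 -3.1  0. ] w -0.00
```

View pics/w2.png

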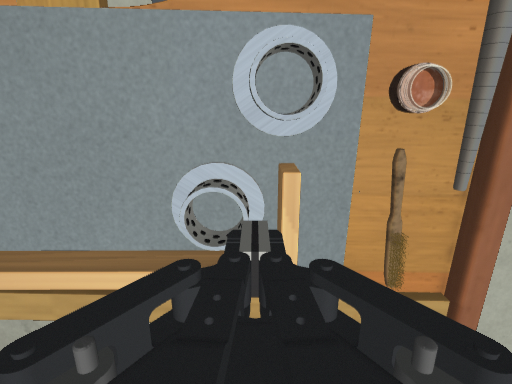

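The wrist view shows the parked flask at (217,207) and the plain flask at (285,80), matching my projections to within about 3 px. The shut finger tips are at (255,235).

Emit:
{"api": "play_rows", "payload": {
  "rows": [
    {"dx":-0.5,"dy":-0.52,"dz":0,"roll":0,"fingers":1},
    {"dx":-0.5,"dy":-0.52,"dz":0.3,"roll":0,"fingers":1},
    {"dx":0,"dy":0,"dz":0.7,"roll":0,"fingers":1},
    {"dx":0,"dy":0,"dz":0.7,"roll":0,"fingers":1},
    {"dx":0,"dy":0,"dz":0.7,"roll":0,"fingers":1},
    {"dx":0,"dy":0,"dz":0,"roll":0,"fingers":1},
    {"dx":0,"dy":0,"dz":0,"roll":0,"fingers":1}
  ]
}}

```text
time: 2.45
tool_pos: [0.6029, 0.1507, 0.0691]
tcp_rot: [0.035, -3.136, 0.002]
wrist_force: [-0.4, -0.3, 0.1]
width: -0.001
```

```bash
python3 - <<'E'
from h import *
st(); c=grab('wrist'); 
hsv=cv2.cvtColor(c['pixels'],cv2.COLOR_RGB2HSV)
W=cloud(c); st()
# tip extents: depth close
d=c['depth']; P=(c['R']@np.array([*bot.read_state()['tool_pos']])+c['t']);print('tip',P)
m=(d>P[2]-.03)&(d<P[2]+.006)
v,u=np.where(m&(np.abs(W[...,2]-.07)<.03)); 
if len(u):
  r=rack(W[v,u])-rack(bot.read_state()['tool_pos']); print('tip extents mm',np.percentile(r,[1,99],axis=0)*1e3)
w=W[(W[...,2]>.005)&(W[...,2]<.013)]
r=rack(w); 
for n,(x,y) in dict(parked=(-56,122),plain=(-187,191)).items():
  q=r[(np.hypot(r[:,0]-x/1e3,r[:,1]-y/1e3)<.065)]
  print(n,len(q), (np.percentile(q,[.5,99.5],axis=0)*1e3).round(1))
E
```

```text
t 2.45 rack mm [-58.7 122.8] z 69.1 yaw err -0.02 tilt [-0.005 -0.001] F [-0.4 -0.3  0.1] w -0.00
t 2.50 rack mm [-56.7 123.3] z 71.3 yaw err -0.01 tilt [-0.001 -0.   ] F [0.5 0.6 1.2] w -0.00
tip [-0.00062524  0.02999991  0.15384191]
tip extents mm [[-124.61556426  -12.2461105 ]
 [  -8.35349325  102.95808652]]
parked 5498 [[-106.2   70.8]
 [ -18.2  173.7]]
plain 5785 [[-192.6  142.1]
 [-136.1  244.4]]
```

Emit:
{"api": "play_rows", "payload": {
  "rows": [
    {"dx":0,"dy":0,"dz":0.65,"roll":0,"fingers":1},
    {"dx":0,"dy":0,"dz":0.65,"roll":0,"fingers":1},
    {"dx":0,"dy":0.15,"dz":0,"roll":0,"fingers":1},
    {"dx":0,"dy":0.15,"dz":0,"roll":0,"fingers":1},
    {"dx":0,"dy":0.1,"dz":0,"roll":0,"fingers":1},
    {"dx":0,"dy":0.1,"dz":0,"roll":0,"fingers":1},
    {"dx":0,"dy":0.1,"dz":0,"roll":0,"fingers":1},
    {"dx":0,"dy":0,"dz":0,"roll":0,"fingers":1}
  ]
}}

```text
time: 3.17
tool_pos: [0.6062, 0.1763, 0.0215]
tcp_rot: [-0.036, 3.138, 0.002]
wrist_force: [0.9, -0.4, -0.1]
width: -0.003
```

```bash
python3 -c "
from h import *
st()"
```

```text
t 3.17 rack mm [-54.8 148.4] z 21.5 yaw err 0.02 tilt [0.004 0.001] F [ 0.9 -0.4 -0.1] w -0.00
```

Emit:
{"api": "play_rows", "payload": {
  "rows": [
    {"dx":0,"dy":0.1,"dz":0,"roll":0,"fingers":1},
    {"dx":0,"dy":0.1,"dz":0,"roll":0,"fingers":1},
    {"dx":0,"dy":0,"dz":0,"roll":0,"fingers":1},
    {"dx":0,"dy":0,"dz":0,"roll":0,"fingers":1}
  ]
}}

```text
time: 3.5
tool_pos: [0.6054, 0.1823, 0.0205]
tcp_rot: [-0.036, 3.14, -0.002]
wrist_force: [0.7, -5.8, 5.3]
width: -0.004
```

Emit:
{"api": "play_rows", "payload": {
  "rows": [
    {"dx":0,"dy":0.05,"dz":0,"roll":0,"fingers":1},
    {"dx":0,"dy":0.05,"dz":0,"roll":0,"fingers":1},
    {"dx":0,"dy":0,"dz":0,"roll":0,"fingers":1}
  ]
}}

```text
time: 3.75
tool_pos: [0.6056, 0.1845, 0.0215]
tcp_rot: [-0.037, 3.14, -0.007]
wrist_force: [-1.8, -13.2, 10.5]
width: -0.002
```

```bash
python3 -c "
from h import *
st()"
```

```text
t 3.75 rack mm [-55.1 156.5] z 21.5 yaw err 0.05 tilt [ 0.002 -0.004] F [ -1.8 -13.2  10.5] w -0.00
```

Emit:
{"api": "play_rows", "payload": {
  "rows": [
    {"dx":0,"dy":-0.25,"dz":0,"roll":0,"fingers":1},
    {"dx":-0.15,"dy":-0.25,"dz":0,"roll":0,"fingers":1},
    {"dx":-0.15,"dy":-0.1,"dz":0,"roll":0,"fingers":1},
    {"dx":-0.1,"dy":0,"dz":0,"roll":0,"fingers":1},
    {"dx":0,"dy":0,"dz":0,"roll":0,"fingers":1}
  ]
}}

```text
time: 4.17
tool_pos: [0.6222, 0.1634, 0.0193]
tcp_rot: [-0.033, 3.14, 0.001]
wrist_force: [0.6, 0.4, -0.4]
width: 0.001
```

Emit:
{"api": "play_rows", "payload": {
  "rows": [
    {"dx":-0.05,"dy":0,"dz":0,"roll":0,"fingers":1},
    {"dx":-0.05,"dy":0,"dz":0,"roll":0,"fingers":1},
    {"dx":0,"dy":0,"dz":0,"roll":0,"fingers":1}
  ]
}}

```text
time: 4.42
tool_pos: [0.6249, 0.1639, 0.019]
tcp_rot: [0.035, -3.141, -0.0]
wrist_force: [0.2, -0.2, 0.2]
width: -0.001
```

```bash
python3 -c "
from h import *
st()"
```

```text
t 4.42 rack mm [-36.3 135.6] z 19.0 yaw err -0.00 tilt [-0.  0.] F [ 0.2 -0.2  0.2] w -0.00
```

Emit:
{"api": "play_rows", "payload": {
  "rows": [
    {"dx":-0.05,"dy":0,"dz":0,"roll":0,"fingers":1},
    {"dx":-0.05,"dy":0,"dz":0,"roll":0,"fingers":1},
    {"dx":0,"dy":0,"dz":0,"roll":0,"fingers":1}
  ]
}}

```text
time: 4.67
tool_pos: [0.6272, 0.1638, 0.0189]
tcp_rot: [0.035, -3.138, 0.0]
wrist_force: [-5.5, 0.6, 3.7]
width: -0.002
```

Emit:
{"api": "play_rows", "payload": {
  "rows": [
    {"dx":-0.05,"dy":0,"dz":0,"roll":0,"fingers":1},
    {"dx":-0.05,"dy":0,"dz":0,"roll":0,"fingers":1},
    {"dx":0,"dy":0,"dz":0,"roll":0,"fingers":1}
  ]
}}

```text
time: 4.92
tool_pos: [0.6282, 0.1639, 0.0188]
tcp_rot: [0.035, -3.131, 0.001]
wrist_force: [-12.7, 0.2, 9.5]
width: 0.001
```

```bash
python3 -c "
from h import *
st()"
```

```text
t 4.92 rack mm [-33.  135.4] z 18.8 yaw err -0.02 tilt [-0.01  -0.001] F [-12.7   0.2   9.5] w 0.00
```

Emit:
{"api": "play_rows", "payload": {
  "rows": [
    {"dx":0.3,"dy":0,"dz":0,"roll":0,"fingers":1},
    {"dx":0,"dy":0,"dz":-1,"roll":0,"fingers":1},
    {"dx":0,"dy":0,"dz":-1,"roll":0,"fingers":1},
    {"dx":0.35,"dy":-0.9,"dz":0,"roll":0,"fingers":1},
    {"dx":0.35,"dy":-0.9,"dz":0,"roll":0,"fingers":1},
    {"dx":0.35,"dy":-0.9,"dz":0,"roll":0,"fingers":1},
    {"dx":0.35,"dy":-0.9,"dz":0,"roll":0,"fingers":1},
    {"dx":0.35,"dy":-0.9,"dz":0,"roll":0,"fingers":1},
    {"dx":0.35,"dy":-0.9,"dz":0,"roll":0,"fingers":1},
    {"dx":0.35,"dy":-0.9,"dz":0,"roll":0,"fingers":1},
    {"dx":0.35,"dy":-0.9,"dz":0,"roll":0,"fingers":1},
    {"dx":0.35,"dy":-0.9,"dz":0,"roll":0,"fingers":1},
    {"dx":0.35,"dy":-0.9,"dz":0,"roll":0,"fingers":1},
    {"dx":0,"dy":0,"dz":0,"roll":0,"fingers":1},
    {"dx":0,"dy":0,"dz":0,"roll":0,"fingers":1}
  ]
}}

```text
time: 6.17
tool_pos: [0.4886, -0.2016, 0.0996]
tcp_rot: [-0.028, 3.14, -0.001]
wrist_force: [-0.9, 1.7, -0.6]
width: 0.0
```

```bash
cat >> h.py <<'E'
def ring(W,lo,hi,x,y,rad=.060):
    r=rack(W[(W[...,2]>lo)&(W[...,2]<hi)]); q=r[np.hypot(r[:,0]-x,r[:,1]-y)<rad]
    # axis from the outer rim: support points per direction, least-squares circle of known radius 53
    from scipy.optimize import least_squares
    c=np.array([x,y])
    for _ in range(3):
        a=np.arctan2(q[:,1]-c[1],q[:,0]-c[0]); d=np.hypot(*(q-c).T); pts=[]
        for k in np.arange(-np.pi,np.pi,.15):
            s=(a>=k)&(a<k+.15)
            if s.sum()>8:
                i=np.argsort(d[s])[int(.97*s.sum())]; 
                if d[s][i]>.046: pts.append(q[s][i])
        pts=np.array(pts)
        c=least_squares(lambda p:np.hypot(*(pts-p[:2]).T)-p[2],[*c,.053],loss='soft_l1',f_scale=.001).x; rr=c[2]; c=c[:2]
    return (c*1e3).round(1),round(rr*1e3,1),len(pts)
E
python3 - <<'E'
from h import *
st(); c=grab('wrist'); W=cloud(c)
print('up wrist',ring(W,.036,.05,-.190,-.232))
t=cloud(grab('top')); print('up top',ring(t,.036,.05,-.190,-.232)); print('parked top',ring(t,.004,.014,-.053,.132)); print('plain top',ring(t,.004,.014,-.188,.192))
for n,X in (('w',W),('t',t)):
  r=rack(X); 
  f=X[(np.abs(r[...,0]+.053)<.02)&(np.abs(r[...,1]+.18)<.03)&(X[...,2]>.045)]
  if len(f): print('follower',n,len(f),np.percentile(rack(f)[:,1],[2,98])*1e3,np.percentile(f[:,2],[5,50,95]))
E
```

```text
t 6.17 rack mm [-180.9 -226.8] z 99.6 yaw err -0.27 tilt [ 0.001 -0.   ] F [-0.9  1.7 -0.6] w 0.00
up wrist (array([-190.3, -233.2]), np.float64(52.1), 37)
up top (array([-187.9, -234.3]), np.float64(52.0), 27)
parked top (array([-52.5, 132.1]), np.float64(57.6), 42)
plain top (array([-187.7,  192.3]), np.float64(57.5), 42)
follower t 91 [-187.3153861  -174.60059805] [0.05168559 0.06193381 0.0650495 ]
```

Emit:
{"api": "play_rows", "payload": {
  "rows": [
    {"dx":0.22,"dy":-0.16,"dz":0.3,"roll":0,"fingers":1},
    {"dx":0,"dy":0,"dz":0.6,"roll":0,"fingers":1},
    {"dx":0,"dy":0,"dz":0.6,"roll":0,"fingers":1},
    {"dx":0,"dy":0,"dz":0.5,"roll":0,"fingers":1},
    {"dx":0,"dy":0.15,"dz":0,"roll":0,"fingers":1},
    {"dx":0,"dy":0.15,"dz":0,"roll":0,"fingers":1},
    {"dx":0,"dy":0.1,"dz":0,"roll":0,"fingers":1},
    {"dx":0,"dy":0.1,"dz":0,"roll":0,"fingers":1},
    {"dx":0,"dy":0.1,"dz":0,"roll":0,"fingers":1},
    {"dx":0,"dy":0.1,"dz":0,"roll":0,"fingers":1},
    {"dx":0,"dy":0.1,"dz":0,"roll":0,"fingers":1},
    {"dx":0,"dy":0.1,"dz":0,"roll":0,"fingers":1},
    {"dx":0,"dy":0.1,"dz":0,"roll":0,"fingers":1},
    {"dx":0,"dy":0.1,"dz":0,"roll":0,"fingers":1},
    {"dx":0,"dy":0,"dz":0,"roll":0,"fingers":1}
  ]
}}

```text
time: 7.52
tool_pos: [0.4795, -0.1617, 0.0196]
tcp_rot: [-0.035, 3.141, -0.0]
wrist_force: [1.4, -1.4, 2.6]
width: 0.001
```

```bash
python3 - <<'E'
from h import *
s=st(); c=grab('wrist'); W=cloud(c); r=rack(s['tool_pos'])
w=W[(W[...,2]>.03)&(W[...,2]<.06)]; q=rack(w); k=np.hypot(*(q-r+[0,.024]).T)<.06; print(np.percentile(w[k,2],[5,50,95]))
print('up wrist',ring(W,.036,.05,r[0],r[1]-.024))
E
```

```text
t 7.52 rack mm [-189.  -186.7] z 19.6 yaw err -0.01 tilt [ 0.001 -0.   ] F [ 1.4 -1.4  2.6] w 0.00
[0.03939178 0.04810186 0.0542306 ]
up wrist (array([-192.2, -200.5]), np.float64(49.1), 18)
```

Emit:
{"api": "play_rows", "payload": {
  "rows": [
    {"dx":0,"dy":0.15,"dz":0,"roll":0,"fingers":1},
    {"dx":0,"dy":0.2,"dz":0,"roll":0,"fingers":1},
    {"dx":0,"dy":0.25,"dz":0,"roll":0,"fingers":1},
    {"dx":0,"dy":0.25,"dz":0,"roll":0,"fingers":1},
    {"dx":0,"dy":0.25,"dz":0,"roll":0,"fingers":1},
    {"dx":0,"dy":0.25,"dz":0,"roll":0,"fingers":1},
    {"dx":0,"dy":0.25,"dz":0,"roll":0,"fingers":1},
    {"dx":0,"dy":0.25,"dz":0,"roll":0,"fingers":1},
    {"dx":0,"dy":0.25,"dz":0,"roll":0,"fingers":1},
    {"dx":0,"dy":0.25,"dz":0,"roll":0,"fingers":1},
    {"dx":0,"dy":0.25,"dz":0,"roll":0,"fingers":1},
    {"dx":0,"dy":0.25,"dz":0,"roll":0,"fingers":1},
    {"dx":0,"dy":0.25,"dz":0,"roll":0,"fingers":1},
    {"dx":0,"dy":0.25,"dz":0,"roll":0,"fingers":1},
    {"dx":0,"dy":0.25,"dz":0,"roll":0,"fingers":1},
    {"dx":0,"dy":0.25,"dz":0,"roll":0,"fingers":1},
    {"dx":0,"dy":0.25,"dz":0,"roll":0,"fingers":1},
    {"dx":0,"dy":0.2,"dz":0,"roll":0,"fingers":1},
    {"dx":0,"dy":0.1,"dz":0,"roll":0,"fingers":1},
    {"dx":0,"dy":0,"dz":0,"roll":0,"fingers":1}
  ]
}}

```text
time: 9.23
tool_pos: [0.4752, 0.0147, 0.0192]
tcp_rot: [0.037, -3.141, -0.0]
wrist_force: [-0.2, -2.8, 2.2]
width: 0.001
```

```bash
python3 - <<'E'
from h import *
s=st(); c=grab('wrist','w3'); W=cloud(c); r=rack(s['tool_pos'])
print('up wrist',ring(W,.036,.05,r[0],r[1]-.024))
E
```

```text
t 9.23 rack mm [-189.4  -10.3] z 19.2 yaw err 0.05 tilt [-0.  0.] F [-0.2 -2.8  2.2] w 0.00
up wrist (array([-193.7,  -23.3]), np.float64(48.3), 13)
```

View pics/w3.png

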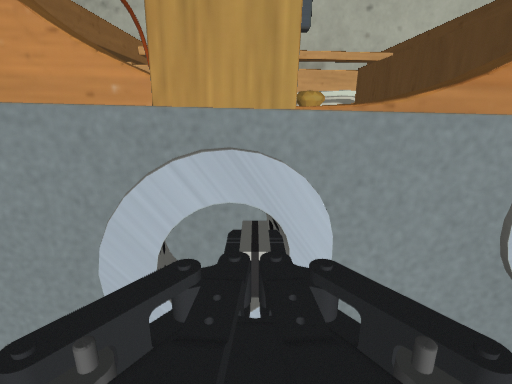

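The flask is upright and following: ring centred at about (216,255), finger against the right bore wall at (288,245). Continuing the tow.

Emit:
{"api": "play_rows", "payload": {
  "rows": [
    {"dx":0,"dy":0.2,"dz":0,"roll":0,"fingers":1},
    {"dx":0,"dy":0.25,"dz":0,"roll":0,"fingers":1},
    {"dx":0,"dy":0.25,"dz":0,"roll":0,"fingers":1},
    {"dx":0,"dy":0.25,"dz":0,"roll":0,"fingers":1},
    {"dx":0,"dy":0.25,"dz":0,"roll":0,"fingers":1},
    {"dx":0,"dy":0.25,"dz":0,"roll":0,"fingers":1},
    {"dx":0,"dy":0.2,"dz":0,"roll":0,"fingers":1},
    {"dx":0,"dy":0.1,"dz":0,"roll":0,"fingers":1},
    {"dx":0,"dy":0,"dz":0,"roll":0,"fingers":1},
    {"dx":0,"dy":-0.3,"dz":0,"roll":0,"fingers":1},
    {"dx":0,"dy":-0.3,"dz":0,"roll":0,"fingers":1},
    {"dx":0,"dy":0,"dz":0,"roll":0,"fingers":1}
  ]
}}

```text
time: 10.28
tool_pos: [0.4738, 0.0581, 0.0189]
tcp_rot: [0.033, -3.14, 0.0]
wrist_force: [-0.1, -0.6, -0.6]
width: 0.005
```

```bash
python3 - <<'E'
from h import *
s=st(); c=grab('wrist'); W=cloud(c); r=rack(s['tool_pos'])
hsv=cv2.cvtColor(c['pixels'],cv2.COLOR_RGB2HSV)
print('up wrist',ring(W,.038,.048,r[0],r[1],.065))
m=((hsv[...,2]>140)&(hsv[...,1]<50)&(W[...,2]>.03)&(W[...,2]<.056)).astype(np.uint8)
cs,_=cv2.findContours(m,0,cv2.CHAIN_APPROX_NONE); k=max(cs,key=cv2.contourArea)[:,0]
for row in (200,220,240):
    x=k[k[:,1]==row][:,0]; a,b=(rack(ray(c,q,row,.043))*1e3 for q in (x.min(),x.max())); print(row,x.min(),x.max(),a.round(1),b.round(1),((a+b)/2).round(1))
print('top pix',k[k[:,1].argmin()],rack(ray(c,*k[k[:,1].argmin()],.043))*1e3)
st()
E
```

```text
t 10.28 rack mm [-189.8   33.2] z 18.9 yaw err -0.09 tilt [-0.001 -0.   ] F [-0.1 -0.6 -0.6] w 0.00
up wrist (array([-190.8,   40.4]), np.float64(52.2), 27)
200 168 368 [-218.9   -3.9] [-218.7   84.5] [-218.8   40.3]
220 160 376 [-209.4   -8.3] [-209.2   89.1] [-209.3   40.4]
240 156 380 [-199.6  -11. ] [-199.3   92.1] [-199.4   40.5]
top pix [264 145] [-243.07872136   38.35917381]
t 10.33 rack mm [-189.7   33.7] z 18.9 yaw err -0.15 tilt [-0.001  0.   ] F [-0.2 -0.3  0.9] w 0.00
```

Emit:
{"api": "play_rows", "payload": {
  "rows": [
    {"dx":-0.2,"dy":0.12,"dz":0,"roll":0,"fingers":1},
    {"dx":-0.2,"dy":0,"dz":0,"roll":0,"fingers":1},
    {"dx":-0.15,"dy":0,"dz":0,"roll":0,"fingers":1},
    {"dx":-0.2,"dy":0,"dz":0,"roll":0,"fingers":1},
    {"dx":-0.2,"dy":0,"dz":0,"roll":0,"fingers":1},
    {"dx":-0.2,"dy":0,"dz":0,"roll":0,"fingers":1},
    {"dx":-0.2,"dy":0,"dz":0,"roll":0,"fingers":1},
    {"dx":-0.2,"dy":0,"dz":0,"roll":0,"fingers":1},
    {"dx":-0.2,"dy":0,"dz":0,"roll":0,"fingers":1},
    {"dx":-0.2,"dy":0,"dz":0,"roll":0,"fingers":1},
    {"dx":-0.2,"dy":0,"dz":0,"roll":0,"fingers":1},
    {"dx":-0.2,"dy":0,"dz":0,"roll":0,"fingers":1},
    {"dx":-0.2,"dy":0,"dz":0,"roll":0,"fingers":1},
    {"dx":-0.2,"dy":0,"dz":0,"roll":0,"fingers":1},
    {"dx":-0.2,"dy":0,"dz":0,"roll":0,"fingers":1},
    {"dx":-0.2,"dy":0,"dz":0,"roll":0,"fingers":1},
    {"dx":-0.15,"dy":0,"dz":0,"roll":0,"fingers":1},
    {"dx":-0.1,"dy":0,"dz":0,"roll":0,"fingers":1},
    {"dx":0,"dy":0,"dz":0,"roll":0,"fingers":1}
  ]
}}

```text
time: 11.92
tool_pos: [0.6116, 0.0676, 0.0196]
tcp_rot: [-0.035, 3.14, 0.0]
wrist_force: [0.3, -0.2, 0.6]
width: -0.001
```

```bash
python3 - <<'E'
from h import *
s=st(); c=grab('wrist'); W=cloud(c); r=rack(s['tool_pos'])
print('up wrist',ring(W,.038,.048,r[0]-.02,r[1],.065))
E
```

```text
t 11.92 rack mm [-51.8  39.6] z 19.6 yaw err -0.02 tilt [0.002 0.   ] F [ 0.3 -0.2  0.6] w -0.00
up wrist (array([-70. ,  40.7]), np.float64(52.1), 30)
```

Emit:
{"api": "play_rows", "payload": {
  "rows": [
    {"dx":-0.15,"dy":0,"dz":0,"roll":0,"fingers":1},
    {"dx":-0.15,"dy":0,"dz":0,"roll":0,"fingers":1},
    {"dx":-0.1,"dy":0,"dz":0,"roll":0,"fingers":1},
    {"dx":-0.05,"dy":0,"dz":0,"roll":0,"fingers":1},
    {"dx":-0.05,"dy":0,"dz":0,"roll":0,"fingers":1},
    {"dx":0,"dy":0,"dz":0,"roll":0,"fingers":1}
  ]
}}

```text
time: 12.47
tool_pos: [0.6295, 0.068, 0.0192]
tcp_rot: [0.035, -3.139, 0.0]
wrist_force: [-3.5, -0.5, 3.0]
width: 0.0
```

```bash
python3 - <<'E'
from h import *
s=st()
E
```

```text
t 12.47 rack mm [-33.9  39.5] z 19.2 yaw err -0.02 tilt [-0.002 -0.   ] F [-3.5 -0.5  3. ] w 0.00
```

Emit:
{"api": "play_rows", "payload": {
  "rows": [
    {"dx":-0.04,"dy":0,"dz":0,"roll":0,"fingers":1},
    {"dx":0,"dy":0,"dz":0,"roll":0,"fingers":1},
    {"dx":0.25,"dy":0.1,"dz":0,"roll":0,"fingers":1},
    {"dx":0.25,"dy":0.2,"dz":0,"roll":0,"fingers":1},
    {"dx":0,"dy":0.1,"dz":0,"roll":0,"fingers":1},
    {"dx":0,"dy":0.05,"dz":0,"roll":0,"fingers":1},
    {"dx":0,"dy":0.05,"dz":0,"roll":0,"fingers":1},
    {"dx":0,"dy":0.05,"dz":0,"roll":0,"fingers":1},
    {"dx":0,"dy":0,"dz":0,"roll":0,"fingers":1}
  ]
}}

```text
time: 13.22
tool_pos: [0.6116, 0.09, 0.0193]
tcp_rot: [-0.035, 3.141, 0.0]
wrist_force: [-0.2, -0.4, -0.5]
width: -0.003
```

```bash
python3 - <<'E'
from h import *
s=st()
E
```

```text
t 13.22 rack mm [-51.3  62. ] z 19.3 yaw err -0.01 tilt [0. 0.] F [-0.2 -0.4 -0.5] w -0.00
```

Emit:
{"api": "play_rows", "payload": {
  "rows": [
    {"dx":0,"dy":0.05,"dz":0,"roll":0,"fingers":1},
    {"dx":0,"dy":0.05,"dz":0,"roll":0,"fingers":1},
    {"dx":0,"dy":0,"dz":0,"roll":0,"fingers":1}
  ]
}}

```text
time: 13.47
tool_pos: [0.6115, 0.092, 0.0193]
tcp_rot: [-0.036, 3.141, -0.004]
wrist_force: [0.4, -7.5, -0.0]
width: -0.001
```

```bash
python3 - <<'E'
from h import *
s=st()
E
```

```text
t 13.47 rack mm [-51.4  64. ] z 19.3 yaw err 0.02 tilt [ 0.    -0.003] F [ 0.4 -7.5 -0. ] w -0.00
```

Emit:
{"api": "play_rows", "payload": {
  "rows": [
    {"dx":0,"dy":-0.45,"dz":0,"roll":0,"fingers":1},
    {"dx":0,"dy":0,"dz":-1,"roll":0,"fingers":1},
    {"dx":0,"dy":0,"dz":-1,"roll":0,"fingers":1},
    {"dx":0.68,"dy":0.73,"dz":0,"roll":0,"fingers":1},
    {"dx":0.68,"dy":0.73,"dz":0,"roll":0,"fingers":1},
    {"dx":0.68,"dy":0.73,"dz":0,"roll":0,"fingers":1},
    {"dx":0.68,"dy":0.73,"dz":0,"roll":0,"fingers":1},
    {"dx":0.68,"dy":0.73,"dz":0,"roll":0,"fingers":1},
    {"dx":0,"dy":0,"dz":0,"roll":0,"fingers":1},
    {"dx":0,"dy":0,"dz":0,"roll":0,"fingers":1}
  ]
}}

```text
time: 14.3
tool_pos: [0.4713, 0.2203, 0.0996]
tcp_rot: [-0.041, 3.141, 0.001]
wrist_force: [-0.6, -0.7, 0.2]
width: -0.005
```

```bash
python3 - <<'E'
from h import *
s=st(); W=cloud(grab('wrist')); print('plain wrist',ring(W,.005,.013,-.188,.192,.065))
t=cloud(grab('top')); print('up top',ring(t,.036,.05,-.053,.044,.065)); print('parked top',ring(t,.004,.014,-.053,.132,.065))
E
```

```text
t 14.30 rack mm [-188.6  195.4] z 99.6 yaw err 0.19 tilt [0.001 0.001] F [-0.6 -0.7  0.2] w -0.00
plain wrist (array([-187.8,  194.2]), np.float64(52.3), 36)
up top (array([-47. ,  49.6]), np.float64(55.2), 42)
parked top (array([-55. , 130.9]), np.float64(60.7), 34)
```

Emit:
{"api": "play_rows", "payload": {
  "rows": [
    {"dx":0,"dy":0,"dz":0.7,"roll":0,"fingers":1},
    {"dx":0,"dy":0,"dz":0.7,"roll":0,"fingers":1},
    {"dx":0,"dy":0,"dz":0.6,"roll":0,"fingers":1},
    {"dx":0,"dy":-0.2,"dz":0,"roll":0,"fingers":1},
    {"dx":0,"dy":-0.15,"dz":0,"roll":0,"fingers":1},
    {"dx":0,"dy":-0.1,"dz":0,"roll":0,"fingers":1},
    {"dx":0,"dy":-0.15,"dz":0,"roll":0,"fingers":1},
    {"dx":0,"dy":-0.2,"dz":0,"roll":0,"fingers":1},
    {"dx":0,"dy":-0.25,"dz":0,"roll":0,"fingers":1},
    {"dx":0,"dy":-0.25,"dz":0,"roll":0,"fingers":1},
    {"dx":0,"dy":-0.3,"dz":0,"roll":0,"fingers":1},
    {"dx":0,"dy":-0.3,"dz":0,"roll":0,"fingers":1},
    {"dx":0,"dy":-0.3,"dz":0,"roll":0,"fingers":1},
    {"dx":0,"dy":-0.3,"dz":0,"roll":0,"fingers":1},
    {"dx":0,"dy":-0.3,"dz":0,"roll":0,"fingers":1},
    {"dx":0,"dy":-0.3,"dz":0,"roll":0,"fingers":1},
    {"dx":0,"dy":-0.3,"dz":0,"roll":0,"fingers":1},
    {"dx":0,"dy":-0.25,"dz":0,"roll":0,"fingers":1},
    {"dx":0,"dy":-0.15,"dz":0,"roll":0,"fingers":1},
    {"dx":0,"dy":0,"dz":0,"roll":0,"fingers":1}
  ]
}}

```text
time: 16.07
tool_pos: [0.4753, 0.0649, 0.0189]
tcp_rot: [0.033, -3.14, 0.001]
wrist_force: [0.5, -0.3, -0.4]
width: -0.003
```

```bash
python3 - <<'E'
from h import *
s=st(); W=cloud(grab('wrist')); r=rack(s['tool_pos']); print('plain wrist',ring(W,.005,.013,r[0],r[1]+.018,.065))
E
```

```text
t 16.07 rack mm [-188.2   40. ] z 18.9 yaw err -0.08 tilt [-0.001 -0.001] F [ 0.5 -0.3 -0.4] w -0.00
plain wrist (array([-187.9,   55.8]), np.float64(52.3), 28)
```

Emit:
{"api": "play_rows", "payload": {
  "rows": [
    {"dx":0,"dy":-0.15,"dz":0,"roll":0,"fingers":1},
    {"dx":0,"dy":-0.2,"dz":0,"roll":0,"fingers":1},
    {"dx":0,"dy":-0.25,"dz":0,"roll":0,"fingers":1},
    {"dx":0,"dy":-0.3,"dz":0,"roll":0,"fingers":1},
    {"dx":0,"dy":-0.3,"dz":0,"roll":0,"fingers":1},
    {"dx":0,"dy":-0.3,"dz":0,"roll":0,"fingers":1},
    {"dx":0,"dy":-0.3,"dz":0,"roll":0,"fingers":1},
    {"dx":0,"dy":-0.3,"dz":0,"roll":0,"fingers":1},
    {"dx":0,"dy":-0.25,"dz":0,"roll":0,"fingers":1},
    {"dx":0,"dy":-0.2,"dz":0,"roll":0,"fingers":1},
    {"dx":0,"dy":-0.15,"dz":0,"roll":0,"fingers":1},
    {"dx":0,"dy":0,"dz":0,"roll":0,"fingers":1},
    {"dx":0,"dy":0.4,"dz":0,"roll":0,"fingers":1},
    {"dx":-0.2,"dy":0,"dz":0,"roll":0,"fingers":1},
    {"dx":-0.15,"dy":0,"dz":0,"roll":0,"fingers":1},
    {"dx":0,"dy":0,"dz":0,"roll":0,"fingers":1}
  ]
}}

```text
time: 17.45
tool_pos: [0.4941, -0.0251, 0.0199]
tcp_rot: [-0.037, 3.139, -0.001]
wrist_force: [0.9, 0.6, -0.4]
width: 0.002
```

```bash
python3 - <<'E'
from h import *
s=st(); W=cloud(grab('wrist')); r=rack(s['tool_pos']); print('plain wrist',ring(W,.005,.013,r[0]-.018,r[1],.065))
E
```

```text
t 17.45 rack mm [-171.4  -50.5] z 19.9 yaw err 0.04 tilt [ 0.003 -0.001] F [ 0.9  0.6 -0.4] w 0.00
plain wrist (array([-187.9,  -51.8]), np.float64(52.4), 31)
```

Emit:
{"api": "play_rows", "payload": {
  "rows": [
    {"dx":-0.1,"dy":0,"dz":0,"roll":0,"fingers":1},
    {"dx":-0.15,"dy":0,"dz":0,"roll":0,"fingers":1},
    {"dx":-0.2,"dy":0,"dz":0,"roll":0,"fingers":1},
    {"dx":-0.25,"dy":0,"dz":0,"roll":0,"fingers":1},
    {"dx":-0.25,"dy":0,"dz":0,"roll":0,"fingers":1},
    {"dx":-0.25,"dy":0,"dz":0,"roll":0,"fingers":1},
    {"dx":-0.25,"dy":0,"dz":0,"roll":0,"fingers":1},
    {"dx":-0.25,"dy":0,"dz":0,"roll":0,"fingers":1},
    {"dx":-0.25,"dy":0,"dz":0,"roll":0,"fingers":1},
    {"dx":-0.25,"dy":0,"dz":0,"roll":0,"fingers":1},
    {"dx":-0.25,"dy":0,"dz":0,"roll":0,"fingers":1},
    {"dx":-0.25,"dy":0,"dz":0,"roll":0,"fingers":1},
    {"dx":-0.2,"dy":0,"dz":0,"roll":0,"fingers":1},
    {"dx":-0.2,"dy":0,"dz":0,"roll":0,"fingers":1},
    {"dx":-0.15,"dy":0,"dz":0,"roll":0,"fingers":1},
    {"dx":-0.08,"dy":0,"dz":0,"roll":0,"fingers":1},
    {"dx":-0.05,"dy":0,"dz":0,"roll":0,"fingers":1},
    {"dx":-0.05,"dy":0,"dz":0,"roll":0,"fingers":1},
    {"dx":0,"dy":0,"dz":0,"roll":0,"fingers":1}
  ]
}}

```text
time: 19.08
tool_pos: [0.6291, -0.0221, 0.0194]
tcp_rot: [-0.035, 3.141, -0.0]
wrist_force: [-1.0, -0.7, -0.2]
width: -0.002
```

```bash
python3 - <<'E'
from h import *
s=st()
E
```

```text
t 19.08 rack mm [-36.3 -50.5] z 19.4 yaw err -0.02 tilt [ 0. -0.] F [-1.  -0.7 -0.2] w -0.00
```

Emit:
{"api": "play_rows", "payload": {
  "rows": [
    {"dx":-0.05,"dy":0,"dz":0,"roll":0,"fingers":1},
    {"dx":-0.05,"dy":0,"dz":0,"roll":0,"fingers":1},
    {"dx":-0.03,"dy":0,"dz":0,"roll":0,"fingers":1},
    {"dx":0,"dy":0,"dz":0,"roll":0,"fingers":1}
  ]
}}

```text
time: 19.42
tool_pos: [0.6323, -0.022, 0.0191]
tcp_rot: [0.035, -3.137, -0.0]
wrist_force: [-8.0, -0.7, 4.8]
width: 0.003
```

Emit:
{"api": "play_rows", "payload": {
  "rows": [
    {"dx":0.25,"dy":0,"dz":0,"roll":0,"fingers":1},
    {"dx":0.2,"dy":0.1,"dz":0,"roll":0,"fingers":1},
    {"dx":0,"dy":0.2,"dz":0,"roll":0,"fingers":1},
    {"dx":0,"dy":0.1,"dz":0,"roll":0,"fingers":1},
    {"dx":0,"dy":0.08,"dz":0,"roll":0,"fingers":1},
    {"dx":0,"dy":0.05,"dz":0,"roll":0,"fingers":1},
    {"dx":0,"dy":0.05,"dz":0,"roll":0,"fingers":1},
    {"dx":0,"dy":0,"dz":0,"roll":0,"fingers":1}
  ]
}}

```text
time: 20.08
tool_pos: [0.616, 0.0014, 0.0193]
tcp_rot: [-0.035, 3.141, 0.0]
wrist_force: [0.6, 0.3, -1.1]
width: 0.002
```

```bash
python3 - <<'E'
from h import *
s=st()
E
```

```text
t 20.08 rack mm [-48.9 -26.7] z 19.3 yaw err 0.00 tilt [0. 0.] F [ 0.6  0.3 -1.1] w 0.00
```

Emit:
{"api": "play_rows", "payload": {
  "rows": [
    {"dx":0,"dy":0.05,"dz":0,"roll":0,"fingers":1},
    {"dx":0,"dy":0.05,"dz":0,"roll":0,"fingers":1},
    {"dx":0,"dy":0.03,"dz":0,"roll":0,"fingers":1},
    {"dx":0,"dy":0,"dz":0,"roll":0,"fingers":1}
  ]
}}

```text
time: 20.42
tool_pos: [0.616, 0.0038, 0.0195]
tcp_rot: [-0.036, 3.141, -0.006]
wrist_force: [-0.8, -10.1, -0.7]
width: -0.0
```

Emit:
{"api": "play_rows", "payload": {
  "rows": [
    {"dx":0,"dy":0.04,"dz":0,"roll":0,"fingers":1},
    {"dx":0,"dy":0,"dz":0,"roll":0,"fingers":1}
  ]
}}

```text
time: 20.58
tool_pos: [0.6159, 0.0041, 0.0195]
tcp_rot: [-0.036, 3.141, -0.008]
wrist_force: [-0.1, -13.3, 0.3]
width: 0.0
```

```bash
python3 - <<'E'
from h import *
s=st()
E
```

```text
t 20.58 rack mm [-48.9 -24. ] z 19.5 yaw err 0.04 tilt [ 0.001 -0.005] F [ -0.1 -13.3   0.3] w 0.00
```

Emit:
{"api": "play_rows", "payload": {
  "rows": [
    {"dx":0,"dy":-0.45,"dz":0,"roll":0,"fingers":1},
    {"dx":0,"dy":0,"dz":-1,"roll":0,"fingers":1},
    {"dx":0,"dy":0,"dz":-1,"roll":0,"fingers":1},
    {"dx":0,"dy":-0.9,"dz":0,"roll":0,"fingers":1},
    {"dx":0,"dy":-0.9,"dz":0,"roll":0,"fingers":1},
    {"dx":0,"dy":-0.9,"dz":0,"roll":0,"fingers":1},
    {"dx":0,"dy":-0.9,"dz":0,"roll":0,"fingers":1},
    {"dx":0,"dy":-0.9,"dz":0,"roll":0,"fingers":1},
    {"dx":0,"dy":0,"dz":0,"roll":0,"fingers":1},
    {"dx":0,"dy":0,"dz":0,"roll":0,"fingers":1}
  ]
}}

```text
time: 21.42
tool_pos: [0.6201, -0.1923, 0.0995]
tcp_rot: [-0.029, 3.141, 0.0]
wrist_force: [-0.6, -0.7, 0.0]
width: -0.003
```

```bash
python3 - <<'E'
from h import *
s=st(); c=grab('wrist','w4'); W=cloud(c)
r=rack(W); f=W[(np.abs(r[...,0]+.07)<.025)&(np.abs(r[...,1]+.18)<.04)&(W[...,2]>.045)&(W[...,2]<.07)]
print('follower lip',len(f),(np.percentile(rack(f)[:,1],[2,98])*1e3).round(1) if len(f) else 0)
for n,C in (('wrist',c),('top',grab('top'))):
    print(n,proj(C,[*(O-.053*RX-.1816*RY),.063]))
E
```

```text
t 21.42 rack mm [ -49.2 -220.4] z 99.5 yaw err -0.24 tilt [0.001 0.   ] F [-0.6 -0.7  0. ] w -0.00
follower lip 1579 [-187.4 -174. ]
wrist (np.float64(310.44186511583797), np.float64(206.65373770504792))
top (np.float64(323.14270375661783), np.float64(164.70894092393655))
```

View pics/w4.png

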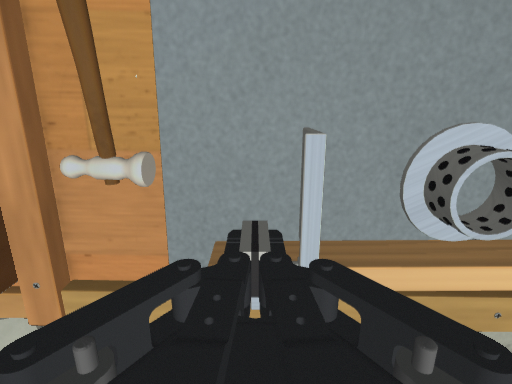

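The follower plate is at (313,200), with the fingers on its outer side at (255,235). The hammer at (110,168) is well clear. I'll go down and push.

Emit:
{"api": "play_rows", "payload": {
  "rows": [
    {"dx":0,"dy":0,"dz":0.68,"roll":0,"fingers":1},
    {"dx":0,"dy":0,"dz":0.68,"roll":0,"fingers":1},
    {"dx":0,"dy":0.15,"dz":0,"roll":0,"fingers":1},
    {"dx":0,"dy":0.15,"dz":0,"roll":0,"fingers":1},
    {"dx":0,"dy":0.15,"dz":0,"roll":0,"fingers":1},
    {"dx":0,"dy":0.15,"dz":0,"roll":0,"fingers":1},
    {"dx":0,"dy":0.15,"dz":0,"roll":0,"fingers":1},
    {"dx":0,"dy":0.15,"dz":0,"roll":0,"fingers":1},
    {"dx":0,"dy":0,"dz":0,"roll":0,"fingers":1}
  ]
}}

```text
time: 22.27
tool_pos: [0.6201, -0.1531, 0.0464]
tcp_rot: [-0.036, 3.139, 0.0]
wrist_force: [-0.4, 0.0, 0.2]
width: 0.002
```

```bash
python3 - <<'E'
from h import *
s=st(); W=cloud(grab('wrist'))
r=rack(W); f=W[(np.abs(r[...,0]+.08)<.02)&(np.abs(r[...,1]+.165)<.05)&(W[...,2]>.055)&(W[...,2]<.07)]
print('follower lip',len(f),(np.percentile(rack(f)[:,1],[2,98])*1e3).round(1) if len(f) else 0)
E
```

```text
t 22.27 rack mm [ -48.3 -181.2] z 46.4 yaw err 0.02 tilt [0.002 0.   ] F [-0.4  0.   0.2] w 0.00
follower lip 2453 [-166.3 -152.9]
```

Emit:
{"api": "play_rows", "payload": {
  "rows": [
    {"dx":0,"dy":0.15,"dz":0,"roll":0,"fingers":1},
    {"dx":0,"dy":0.15,"dz":0,"roll":0,"fingers":1},
    {"dx":0,"dy":0.15,"dz":0,"roll":0,"fingers":1},
    {"dx":0,"dy":0.15,"dz":0,"roll":0,"fingers":1},
    {"dx":0,"dy":0.15,"dz":0,"roll":0,"fingers":1},
    {"dx":0,"dy":0.15,"dz":0,"roll":0,"fingers":1},
    {"dx":0,"dy":0.12,"dz":0,"roll":0,"fingers":1},
    {"dx":0,"dy":0.1,"dz":0,"roll":0,"fingers":1},
    {"dx":0,"dy":0.08,"dz":0,"roll":0,"fingers":1},
    {"dx":0,"dy":0,"dz":0,"roll":0,"fingers":1}
  ]
}}

```text
time: 23.15
tool_pos: [0.6177, -0.1053, 0.0446]
tcp_rot: [0.035, -3.141, -0.001]
wrist_force: [0.2, 1.2, -0.2]
width: 0.001
```

```bash
cat > f.py <<'E'
from h import *
s=st(); W=cloud(grab('wrist'))
r=rack(W); f=W[(np.abs(r[...,0]+.08)<.02)&(np.abs(r[...,1]+.135)<.06)&(W[...,2]>.055)&(W[...,2]<.07)]
print('follower lip',len(f),(np.percentile(rack(f)[:,1],[2,98])*1e3).round(1) if len(f) else 0)
E
python3 f.py
```

```text
t 23.15 rack mm [ -49.6 -133.4] z 44.6 yaw err 0.00 tilt [-0.001  0.001] F [ 0.2  1.2 -0.2] w 0.00
follower lip 2869 [-136.9 -105.2]
```

Emit:
{"api": "play_rows", "payload": {
  "rows": [
    {"dx":0,"dy":0.05,"dz":0,"roll":0,"fingers":1},
    {"dx":0,"dy":0.05,"dz":0,"roll":0,"fingers":1},
    {"dx":0,"dy":0.05,"dz":0,"roll":0,"fingers":1},
    {"dx":0,"dy":0.04,"dz":0,"roll":0,"fingers":1},
    {"dx":0,"dy":0,"dz":0,"roll":0,"fingers":1}
  ]
}}

```text
time: 23.62
tool_pos: [0.617, -0.0984, 0.0443]
tcp_rot: [0.035, -3.14, -0.001]
wrist_force: [-0.9, -1.6, -0.5]
width: -0.001
```

Emit:
{"api": "play_rows", "payload": {
  "rows": [
    {"dx":0,"dy":0.03,"dz":0,"roll":0,"fingers":1},
    {"dx":0,"dy":0.03,"dz":0,"roll":0,"fingers":1},
    {"dx":0,"dy":0,"dz":0,"roll":0,"fingers":1}
  ]
}}

```text
time: 23.87
tool_pos: [0.6174, -0.0961, 0.0446]
tcp_rot: [0.035, -3.141, -0.0]
wrist_force: [-0.3, -1.3, -0.3]
width: 0.001
```

```bash
python3 f.py
```

```text
t 23.87 rack mm [ -49.7 -124.2] z 44.6 yaw err -0.03 tilt [-0.001  0.   ] F [-0.3 -1.3 -0.3] w 0.00
follower lip 2857 [-127.6  -96.1]
```

Emit:
{"api": "play_rows", "payload": {
  "rows": [
    {"dx":0,"dy":0.03,"dz":0,"roll":0,"fingers":1},
    {"dx":0,"dy":0.03,"dz":0,"roll":0,"fingers":1},
    {"dx":0,"dy":0,"dz":0,"roll":0,"fingers":1}
  ]
}}

```text
time: 24.17
tool_pos: [0.6178, -0.0937, 0.0449]
tcp_rot: [-0.035, 3.141, 0.0]
wrist_force: [-0.5, -2.5, -1.0]
width: -0.001
```

Emit:
{"api": "play_rows", "payload": {
  "rows": [
    {"dx":0,"dy":0.03,"dz":0,"roll":0,"fingers":1},
    {"dx":0,"dy":0,"dz":0,"roll":0,"fingers":1}
  ]
}}

```text
time: 24.33
tool_pos: [0.6178, -0.0926, 0.0449]
tcp_rot: [-0.035, 3.141, 0.0]
wrist_force: [-0.6, -1.5, -1.0]
width: -0.0
```

```bash
python3 f.py
```

```text
t 24.33 rack mm [ -49.2 -120.7] z 44.9 yaw err -0.02 tilt [0. 0.] F [-0.6 -1.5 -1. ] w -0.00
follower lip 2758 [-123.7  -92.5]
```

```bash
python3 - <<'E'
from h import *
c=grab('top'); s=grab('side')
a=cv2.resize(c['pixels'][125:245,165:365,::-1],None,fx=3,fy=3,interpolation=cv2.INTER_CUBIC)
b=cv2.resize(s['pixels'][130:250,190:340,::-1],(450,360),interpolation=cv2.INTER_CUBIC)[:, :200+0+250]
w=grab('wrist')['pixels'][:,:,::-1]
b=cv2.resize(b,(375,300))
out=np.zeros((600,800,3),np.uint8); out[:360//1,:600][:300]=a[:300]; out[300:600,:400]=cv2.resize(w,(400,300)); out[300:600,410:785]=b
cv2.imwrite('pics/m1.png',out)
E
```

```text
(no output)
```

View pics/m1.png

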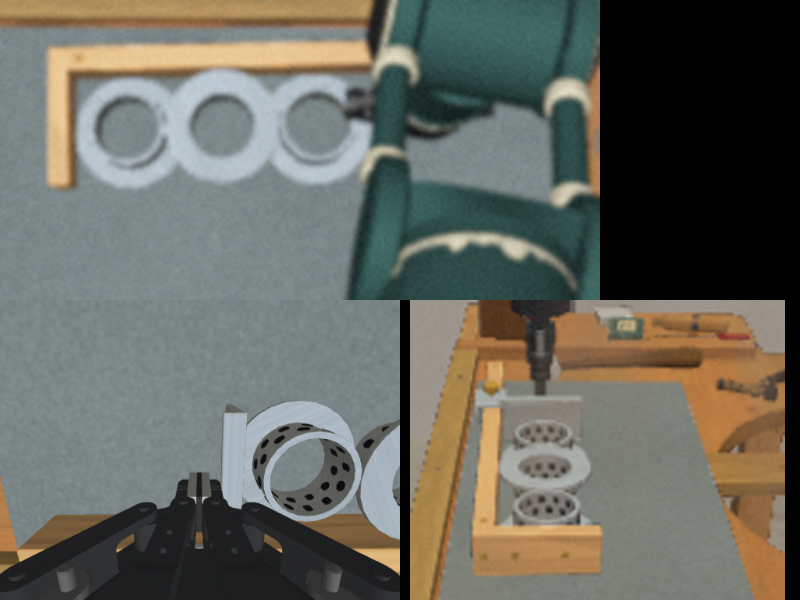

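The top view shows a straight, nested row against the fence at (130,130), (222,125) and (318,128). In the wrist view the follower is all but touching the plain flask's brim, at (245,440). I'll keep pushing in small steps until the force rises.

Emit:
{"api": "play_rows", "payload": {
  "rows": [
    {"dx":0,"dy":0.03,"dz":0,"roll":0,"fingers":1},
    {"dx":0,"dy":0.02,"dz":0,"roll":0,"fingers":1},
    {"dx":0,"dy":0,"dz":0,"roll":0,"fingers":1}
  ]
}}

```text
time: 24.78
tool_pos: [0.6178, -0.0922, 0.045]
tcp_rot: [-0.036, 3.141, -0.004]
wrist_force: [-0.3, -7.9, -1.0]
width: 0.001
```

Emit:
{"api": "play_rows", "payload": {
  "rows": [
    {"dx":0,"dy":0.03,"dz":0,"roll":0,"fingers":1},
    {"dx":0,"dy":0.02,"dz":0,"roll":0,"fingers":1},
    {"dx":0,"dy":0,"dz":0,"roll":0,"fingers":1}
  ]
}}

```text
time: 25.03
tool_pos: [0.6178, -0.0916, 0.045]
tcp_rot: [-0.036, 3.141, -0.007]
wrist_force: [-1.3, -12.1, -2.5]
width: 0.001
```

```bash
python3 f.py
```

```text
t 25.03 rack mm [ -49.2 -119.8] z 45.0 yaw err 0.04 tilt [ 0.001 -0.005] F [ -1.3 -12.1  -2.5] w 0.00
follower lip 2740 [-122.1  -91.9]
```

Emit:
{"api": "play_rows", "payload": {
  "rows": [
    {"dx":0,"dy":-0.2,"dz":0,"roll":0,"fingers":1},
    {"dx":0,"dy":-0.2,"dz":0,"roll":0,"fingers":1},
    {"dx":0,"dy":0,"dz":-0.9,"roll":0,"fingers":1},
    {"dx":0,"dy":0,"dz":-0.9,"roll":0,"fingers":1},
    {"dx":0,"dy":0,"dz":-0.9,"roll":0,"fingers":1},
    {"dx":0,"dy":0,"dz":-0.9,"roll":0,"fingers":1},
    {"dx":0,"dy":0,"dz":-0.9,"roll":0,"fingers":1},
    {"dx":-0.2,"dy":0.9,"dz":0,"roll":0,"fingers":1},
    {"dx":-0.2,"dy":0.9,"dz":0,"roll":0,"fingers":1},
    {"dx":-0.2,"dy":0.9,"dz":0,"roll":0,"fingers":1},
    {"dx":-0.2,"dy":0.9,"dz":0,"roll":0,"fingers":1},
    {"dx":-0.2,"dy":0.7,"dz":0,"roll":0,"fingers":1},
    {"dx":0,"dy":0,"dz":0,"roll":0,"fingers":1},
    {"dx":0,"dy":0,"dz":0,"roll":0,"fingers":1}
  ]
}}

```text
time: 26.25
tool_pos: [0.6545, 0.0701, 0.2251]
tcp_rot: [-0.04, 3.141, 0.001]
wrist_force: [0.1, -0.6, 0.3]
width: -0.001
```

```bash
python3 - <<'E'
from h import *
s=st(); c=grab('wrist','w5'); np.savez('pics/w5',**c); W=cloud(c)
for n,z,y in (('parked',.009,.132),('up',.043,.044),('plain',.009,-.044)):
    print(n,ring(W,z-.005,z+.006,-.053,y,.058))
# bore rims seen at z=.043 for all: inner dark->bright not needed; project expected centres
for n,z,y in (('parked',.009,.132),('up',.043,.044),('plain',.009,-.044)):
    print(n,proj(c,[*(O-.053*RX+y*RY),z]))
r=rack(W)
for x in (-.08,-.065,-.04,-.025):
    k=(np.abs(r[...,0]-x)<.006)&(W[...,2]>.055)&(W[...,2]<.07)&(r[...,1]>-.2)
    print('lip at x',x,(np.percentile(r[k][:,1],[2,98])*1e3).round(1) if k.any() else None)
k=(W[...,2]>.045)&(W[...,2]<.056)&(r[...,1]>.15)&(r[...,0]>-.1)&(r[...,0]<-.03)
print('endboard',(np.percentile(r[k][:,1],[2,98])*1e3).round(1) if k.any() else None)
k=(W[...,2]>.045)&(W[...,2]<.056)&(np.abs(r[...,1]-.08)<.02)
print('fence x',(np.percentile(r[k][:,0],[2,98])*1e3).round(1) if k.any() else None)
E
```

```text
t 26.25 rack mm [-8.9 41.2] z 225.1 yaw err 0.16 tilt [0.    0.001] F [ 0.1 -0.6  0.3] w -0.00
parked (array([-51.6, 135.5]), np.float64(53.8), 36)
up (array([-51.8,  48.7]), np.float64(52.7), 42)
plain (array([-51.7, -41.3]), np.float64(53.7), 35)
parked (np.float64(326.2221243495973), np.float64(127.54117471872325))
up (np.float64(255.93069661628869), np.float64(129.47007413263503))
plain (np.float64(185.2124936939897), np.float64(127.202704667858))
lip at x -0.08 [-104.4  -91.3]
lip at x -0.065 [-104.6  -91.2]
lip at x -0.04 [-104.8  -91.3]
lip at x -0.025 [-104.6  -91.3]
endboard [189.9 206.9]
fence x [ 0.7 21.1]
```

View pics/w5.png

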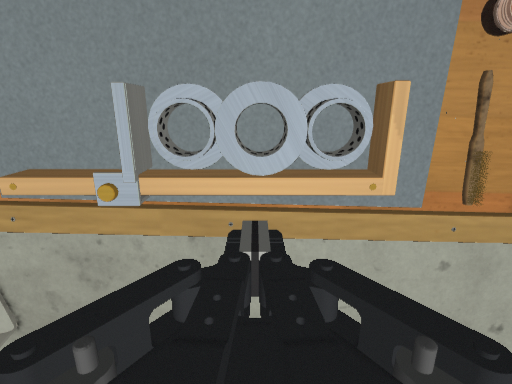

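The wrist view shows the three flasks in a straight row at (188,127), (261,128) and (333,127), with overlapping brims. The follower is at (130,130) and the end board at (390,130). End board to follower face measures about 281 mm against the 282 mm needed for a tight nest, and the push force rose stiffly to 12 N. A quick level check, then I hand in.

```bash
python3 - <<'E'
from h import *
c=dict(np.load('pics/w5.npz')); W=cloud(c); r=rack(W)
for n,z,y,a,b in (('parked',.009,.1355,.04,.05),('up',.043,.0487,.034,.05),('plain',.009,-.0413,.04,.05)):
    d=np.hypot(r[...,0]+.0517,r[...,1]-y); k=(d>a)&(d<b)&(np.abs(W[...,2]-z)<.006)
    A=np.c_[r[k],np.ones(k.sum())]; f=np.linalg.lstsq(A,W[k][:,2],rcond=None)[0]
    print(n,k.sum(),'mean z %.4f tilt deg'%W[k][:,2].mean(),np.degrees(f[:2]).round(2))
st(); print(bot.finish_job())
E
```

```text
parked 981 mean z 0.0088 tilt deg [0.   0.04]
up 3332 mean z 0.0427 tilt deg [0.04 0.01]
plain 1342 mean z 0.0086 tilt deg [ 0.05 -0.  ]
t 26.30 rack mm [-9.2 39.8] z 225.0 yaw err 0.07 tilt [0. 0.] F [-0.6 -0.8  0. ] w 0.00
the job is handed in; nothing more can be done
None
```

The flasks are put away and the job is handed in, at 26.3 s of the 72 s allowed. I pushed the parked flask home into the corner and towed the upturned flask into the middle. I then nested the plain flask on its right and pushed the follower up against the row.

**Last checks (from the wrist camera):**
- **Upright:** brim heights are 9, 43 and 9 mm, and all three flasks are level to within 0.1°.
- **Straight and against the fence:** all three axes lie at rack x of about -51.7 mm. The fence face measures about +0.7 mm, so the brims are back against it.
- **Tight:** end board to follower face is about 281 mm, against 282 mm for a perfectly tight row. The last follower push rose stiffly to 12 N, above the 8–11 N needed to slide the whole row.
- **Robot clear:** the arm ended above the row, touching nothing.

**Disagreements:**
- My first estimate of the rack origin was about 4.5 mm off along the fence. The wrist view showed this at the end. It did not affect the result, because every fit was closed on contact force.
- Single measured flask spacings came out at 87 and 90 mm instead of 88, within about 2 mm measuring error since the brims partly hide each other.
- A top-camera fit of the two left flasks, taken midway, was spoilt by the fence, so I ignored it.
- I did not measure the hammer, jar and brush again, but the arm never went near them.

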